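Change the niche over from ceiling light to shelf light

ROBOT

A 6-joint arm with a two-finger parallel gripper is mounted at the origin on the work surface. World frame = base frame: x ahead of the robot, y to its left, z up, the work surface at z = 0. Lengths are in m, angles in rad, forces in N, time in s.
With the tool pointing down it reaches from about 0.3 to 0.85 m from the base axis. Payload 4.2 kg.
Tool frame: the origin (TCP) lies at the very end of the fingers, on their centre line; the grasp point (between the pads) lies 19 mm behind it; z points along the fingers, y is the direction in which the jaws open and shut (so a half turn about z gives the same grasp; the last joint's range is limited). The gripper opens to 91 mm and grips with 3 to 60 N. Pads are 32 mm wide; open, the fingers measure 118 mm over their backs; the gripper's body (76 mm by 178 mm) begins 60 mm behind the grasp point.
Start: joints at [-1.189, 0.32, 1.565, -0, 1.257, -0.02], TCP at [0.225, -0.529, 0.214] pointing down, gripper open.
Joint ranges: [-3.11, 3.11], [-0.84, 2.01], [0.21, 2.61], [-1.34, 4.49], [0.05, 2.63], [-2.56, 2.56]. Speed limits (rad/s): [2.57, 2.57, 3.14, 3.14, 3.14, 3.14].

INTERFACE

Orientations are given as a unit quaternion [x, y, z, w].
In Python, from station import ctrl gives the robot as it stands.
- The arm moves only by the tool step_arm, never from a script. Its argument "series" is a list of rows, each a list of 3 entries, a list of its own where there are three numbers: the turn, a rotation vector about the tool's x, y, z in rad, then the shift along the tool's x, y, z in m, then the gripper command: -1 is fully open, 1 is shut, values between are in proportion. In form: [[[ax, ay, az], [x, y, z], jaw], ...]. A call has 1 to 10 rows; each row shifts and turns the pose as measured when the row begins, along the tool's axes as they then stand; what a row does not reach is not made up. A row lasts 1/8 s, in which the tool goes at most 62.5 mm and 10.7 degrees, less where a joint would pass 70% of its speed; a pose out of reach is approached as far as the arm can. A call with a gripper value outside its range is refused whole. The fingers move at their own pace and stop on an object; "force" is the grip in N (left out, the last holds). Time passes only in rows, so rows that do not move let the fingers close. It gives the time, the measured TCP pose, the force and the opening at its end, in the units of the state.
- ctrl.state(): the state, without advancing time (a new reading comes with each control period).
- ctrl.get_image(name): name is "scene" or "top" or "wrist"; returns the picture (400x640x3 uint8, red, green, blue); there is no depth.
- ctrl.camera_model(name): a dict with "intrinsics" (3x3 intrinsics, pixels), "cam_to_world" (4x4, takes a point from camera to world coordinates); the wrist camera has in their place "tool_from_camera" (4x4, takes a point from camera to tool coordinates, whose origin is the TCP and whose axes are the flange's). Camera axes: x right, y up, looking along -z (the intrinsics and any distortion apply to the point x, -y, -z); pixel columns grow to the right and rows downward; lengths in m; the calibration is good to about 2 mm. A picture is of the moment at which its call begins: read the wrist's pose just before it. camera_model takes no time and is no camera call.
- ctrl.close_job(): hands the job in, once; it reports no verdict.
Trained networks look in the newest picture that a camera, given by its name, has taken for a name from the list of things; names that differ only in an ending like _2 or _b are one class to them, and where a whole thing is asked for, a point or a joint stands for the part that bears it (a point fixed in the world has none). Each returns a list of dicts, best first, with "confidence" (0 to 1); they miss things now and then, are a little off and sometimes report something else, mostly with a low value. They report only what shows in the picture. A call takes as long as a camera call.
- ctrl.search_frame(camera, name): "bbox" ([left, top, width, height] in pixels, round what is visible of it).
The state is a dict: "time": time; "q": joint angles; "qd": joint speeds; "effort": joint torques, N m; "tool_pos": TCP position; "tcp_rot": TCP orientation; "force": force on the tool from outside, world axes, zero at the start; "moment": the same for the moment, N m; "grip_width": finger opening in m.
Only numpy, scipy, OpenCV 4.12 (cv2) and the standard library are available. Lean on these libraries where they do the work, as an engineer would, in place of code of your own. Each camera call takes 0.05 s, during which the arm holds its last target.

TASK

Change over from the ceiling light to the shelf light without leaving the niche dark in between: on the leaning chrome plate, first flip the long round lever over to the left (on) until it snaps and stays there, then flip the short flat paddle lever over to the right (off) in the same way. Left and right are as seen from the robot facing the plate. Only push the levers, gently with the fingertips, without gripping them; leave the dimmer knob at its setting and the cup, keyring, shoe horn and coaster rack where they are, and come away clear at the end.

Things in the scene. Friction and masses are not known exactly. Their poses are not given: they have to be found in the camera images.
- dimmer_plate: Chrome plate fixed to the shelf on a white foot. Face 220 mm wide, 110 mm along the slope, leaning back 45 degrees, facing the robot and up; centre 55 mm, top edge 94 mm above the shelf. Upper row: a lever 65 mm left and one 65 mm right of the middle, either way round (dot beside it = on, bar = off); below in the middle the knob. Origin under the foot's centre; x away from robot, y left, z up.
- long_lever (a joint): Long round toggle lever, leaning sideways along the plate: +0.45 rad left (+y of the plate, on), -0.45 right (off), 0 straight out of the face; swing axis up the slope through its foot. An over-centre spring drives it from 0 to the nearer stop; about 2 N sideways at the tip starts it, falling to nothing at 0. Starts off.
- long_lever_pivot (a point): Foot of the long lever on the plate's face, on its swing axis: 14 mm in x and 69 mm in z from the plate's origin, 65 mm left or right of its middle.
- long_lever_tip (a point): Outer end of the long lever, 60 mm from its foot. Round rod 9 mm thick with a ball of 16 mm at the end (ball centre 52 mm from the foot).
- paddle_lever (a joint): Angle of the short flat paddle lever, same kind of toggle, same signs and same spring: +0.45 leaning left (on), -0.45 leaning right (off); about 2.5 N sideways at the tip starts it moving. It starts on.
- paddle_lever_pivot (a point): Foot of the paddle lever on the plate's face, on its swing axis: 14 mm in x and 69 mm in z from the plate's origin, 65 mm left or right of its middle.
- paddle_lever_tip (a point): Outer end of the paddle lever, 45 mm from its foot. The paddle is a flat chrome tab 24 mm wide (left to right), 10 mm thick and 26 mm long at the end of a 9 mm thick stem.
- knob_mark (a point): End of the pointer line on the outer rim of the dimmer knob: a chrome knob 32 mm across that stands 20 mm out of the face in the middle of the lower row (its foot's centre 18 mm nearer the robot than the plate's origin and 37 mm above the shelf). Turns easily; must stay at its setting.
- espresso_cup: Red ceramic espresso cup with a handle, 62 mm across, 58 mm high, loose, standing on the shelf on the robot's side of the plate. Origin: centre of its underside. Leave alone.
- keyring: Aluminium ring of 38 mm with two keys, about 95 mm long in all and 6 mm high, lying loose on the robot's side of the plate. Origin: centre of the ring, on the shelf. Leave alone.
- shoe_horn: Grey plastic shoe horn 170 mm long, 45 mm wide, 14 mm high, lying loose to one side of the plate. Origin: near its middle, on the shelf. Leave alone.
- coaster_rack: Bamboo rack, 90 by 110 mm, with two cork coasters standing in its slots (fast in it), 102 mm high in all, loose, standing to the other side of the plate. Origin: centre of its underside. Leave alone.

How it is judged:
By the outcome, as a careful person would: the job done as asked, in the order asked, and still so for the second after the job is handed in, with the robot touching nothing.
It also fails if it takes over 38 s, if anything falls off the work surface, if the arm or the gripper's body presses on something with over 40 N, if the wrist force passes 120 N, or if a joint passes its speed limit or range.

## Working session

There is one attempt and no reset: what is moved stays moved. The work goes in short steps, Python scripts to look and compute and a tool call to move; the robot and the scene stay as the last step left them, time stands still between calls to the robot, and variables do not carry over. Pictures are saved under pics/ and viewed, and the job is handed in when it is done.

Besides the shell and the picture viewer there is one more tool, called after "Emit:" as name(argument=value, ...) on one line, values as JSON. step_arm: Moves the arm, as the interface text tells. Its arguments: {"type":"object","properties":{"series":{"type":"array","items":{"type":"array"}},"force":{"type":"number"}},"required":["series"]}

```bash
ls; mkdir -p pics; python3 - <<'E'
from station import ctrl
import cv2,numpy as np
print(ctrl.state())
for n in ["scene","top","wrist"]:
    im=ctrl.get_image(n); cv2.imwrite(f"pics/{n}0.png",im[:,:,::-1])
    m=ctrl.camera_model(n); print(n,{k:np.round(v,4).tolist() if not isinstance(v,str) else v for k,v in m.items()})
    for t in ["dimmer_plate","long_lever","paddle_lever","long_lever_tip","paddle_lever_tip","long_lever_pivot","paddle_lever_pivot","knob_mark","espresso_cup","coaster_rack"]:
        if n!="wrist": print(n,t,[(np.round(d["bbox"],1).tolist(),round(d["confidence"],2)) for d in ctrl.search_frame(n,t)[:2]])
E
```

```text
pics
{'time': 0.0, 'q': array([-1.18902010e+00,  3.20308825e-01,  1.56568459e+00, -4.76816263e-05,
        1.25738940e+00, -1.99768744e-02]), 'qd': array([ 0.00135963,  0.00021231,  0.00108566,  0.00088251,  0.00039128,
       -0.00054508]), 'effort': array([ 2.43333132e-03, -4.12449324e+01, -2.31970668e+01,  7.28418888e-02,
        4.57112887e-02, -1.72640903e-04]), 'tool_pos': array([ 0.22465344, -0.52874602,  0.2131084 ]), 'tcp_rot': array([ 9.79890194e-01,  1.99535476e-01, -1.83341221e-04, -8.76396656e-04]), 'force': array([-0.29867686, -0.57548395,  0.20400982]), 'moment': array([ 0.03922414,  0.02643684, -0.01257578]), 'grip_width': 0.09120893144739069}
scene {'intrinsics': [[389.9774, 0.0, 322.3671], [0.0, 389.9774, 199.823], [0.0, 0.0, 1.0]], 'cam_to_world': [[0.632, -0.5381, 0.5577, 0.9487], [0.7749, 0.4479, -0.4459, -0.3071], [-0.0098, 0.714, 0.7001, 0.6117], [0.0, 0.0, 0.0, 1.0]]}
scene dimmer_plate [([275.0, 190.1, 115.6, 74.6], 0.61)]
scene long_lever [([274.4, 193.5, 20.7, 25.1], 0.52)]
scene paddle_lever [([354.8, 176.8, 19.0, 20.1], 0.5), ([248.1, 171.7, 46.0, 36.4], 
[... 811 characters left out ...]
([271.3, 191.3, 18.1, 10.4], 0.55), ([355.6, 205.2, 11.0, 20.9], 0.2)]
top long_lever_tip [([350.8, 206.0, 14.4, 21.0], 0.66), ([324.0, 257.1, 44.5, 42.6], 0.4)]
top paddle_lever_tip [([268.6, 190.7, 23.1, 13.0], 0.47)]
top long_lever_pivot []
top paddle_lever_pivot [([272.6, 190.1, 16.6, 12.2], 0.58)]
top knob_mark [([310.2, 206.0, 16.9, 18.3], 0.55)]
top espresso_cup [([324.4, 258.2, 43.5, 43.9], 0.6)]
top coaster_rack [([178.8, 151.0, 66.5, 50.8], 0.94)]
wrist {'intrinsics': [[305.4161, 0.0, 322.9003], [0.0, 305.4161, 201.5824], [0.0, 0.0, 1.0]], 'tool_from_camera': [[-0.0003, 0.9552, 0.296, 0.0842], [1.0, 0.0002, 0.0006, -0.0004], [0.0005, 0.296, -0.9552, -0.1713], [0.0, 0.0, 0.0, 1.0]]}
```

```bash
python3 - <<'E'
import cv2
a=cv2.imread("pics/top0.png"); cv2.imwrite("pics/top0z.png",cv2.resize(a[130:320,170:430],None,fx=3,fy=3,interpolation=2))
a=cv2.imread("pics/scene0.png"); cv2.imwrite("pics/scene0z.png",cv2.resize(a[130:300,220:480],None,fx=3,fy=3,interpolation=2))
E
```

```text
(no output)
```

View pics/top0z.png

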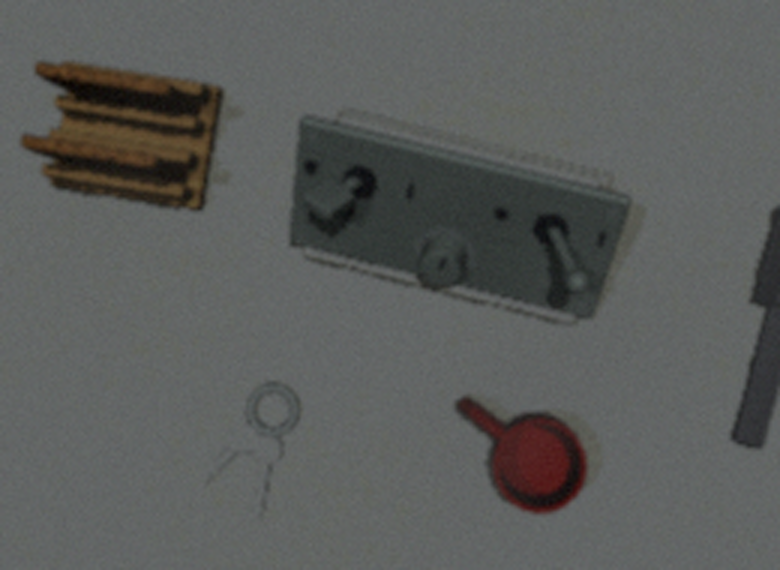

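View pics/scene0z.png

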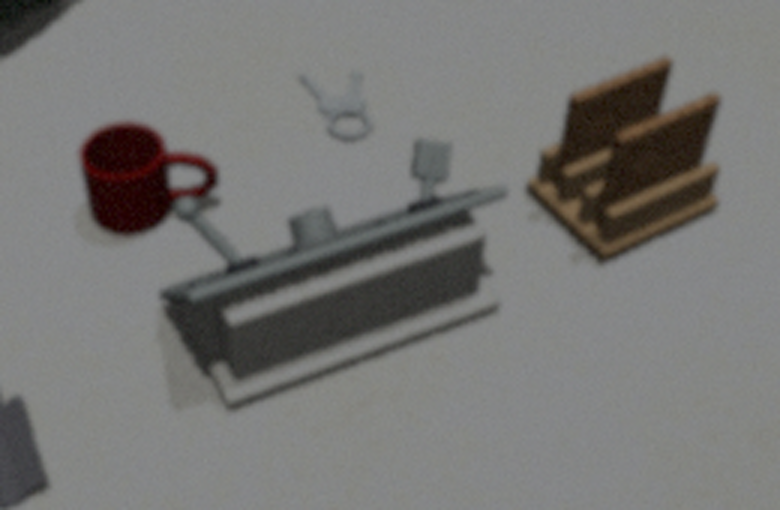

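View pics/top0.png

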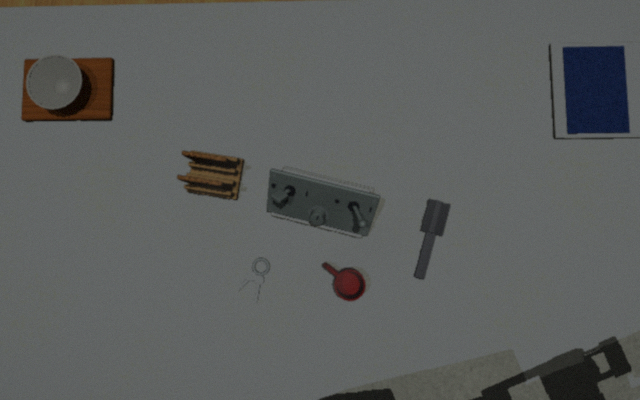

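```bash
cat > h.py <<'E'
import numpy as np, cv2
from station import ctrl
def proj(m,P):
    P=np.atleast_2d(P);T=np.linalg.inv(m["cam_to_world"]);c=P@T[:3,:3].T+T[:3,3]
    K=m["intrinsics"];return np.c_[K[0,0]*c[:,0]/-c[:,2]+K[0,2],-K[1,1]*c[:,1]/-c[:,2]+K[1,2]]
def toW(p,P):
    c,s=np.cos(p[2]),np.sin(p[2]);P=np.atleast_2d(P)
    return P@np.array([[c,-s,0],[s,c,0],[0,0,1]]).T+[p[0],p[1],0]
n=np.array([-1,0,1])/2**.5
def lever(side,ang,r): # plate frame
    return np.array([.014,side*.065,.069])+r*(np.cos(ang)*n+np.sin(ang)*np.array([0,1,0]))
k=.11/2/2**.5
corn=np.array([[k,.11,.055+k],[k,-.11,.055+k],[-k,-.11,.055-k],[-k,.11,.055-k]])
E
cat > fit.py <<'E'
from h import *
from scipy.optimize import least_squares
mt=ctrl.camera_model("top");ms=ctrl.camera_model("scene")
z=lambda u,v:(170+u/3,130+v/3); s=lambda u,v:(220+u/3,130+v/3)
top=np.array([z(302,117),z(630,193),z(590,320),z(291,245),z(360,183),z(549,230),z(576,282),z(440,262)])
PT=np.vstack([corn,lever(1,0,0),lever(-1,0,0),lever(-1,-.45,.052),[-.018-.014,0,.037+.014]])
sc=np.array([s(506,188),s(165,294),s(192,206),s(425,205),s(240,265)])
PS=np.vstack([corn[0],corn[1],lever(-1,-.45,.052),lever(1,0,0),lever(-1,0,0)])
f=lambda p:np.r_[(proj(mt,toW(p,PT))-top).ravel(),(proj(ms,toW(p,PS))-sc).ravel()]
r=least_squares(f,[.45,0,-.2],loss='soft_l1');p=r.x
print(p);print(f(p).reshape(-1,2).round(1).tolist())
np.save("p.npy",p)
print("long tip",toW(p,lever(-1,-.45,.06)),"ball",toW(p,lever(-1,-.45,.052)),toW(p,lever(-1,.45,.052)));print("pad tip",toW(p,lever(1,.45,.045)),toW(p,lever(1,-.45,.045)))
print("knob",toW(p,[-.018-.014,0,.051]))
K=mt["intrinsics"]
def back(u,v,zz):
    d=mt["cam_to_world"][:3,:3]@[(u-K[0,2])/K[0,0],-(v-K[1,2])/K[1,1],-1];o=mt["cam_to_world"][:3,3];return o+d*(zz-o[2])/d[2]
print("cup",back(*z(538,462),.058),"handle",back(*z(465,405),.03),"rack R",back(*z(212,150),.01), "rack near coaster",back(*z(195,160),.1))
print("horn",back(*z(735,440),.01))
E
python3 fit.py
```

```text
[ 0.53340829  0.03905059 -0.26120628]
[[-0.9, 0.1], [0.3, 3.1], [0.1, 0.1], [-1.3, -1.2], [0.1, -2.3], [0.6, -1.6], [-0.2, -0.3], [-0.5, 2.4], [-0.6, -1.3], [5.9, -1.0], [-2.7, 0.6], [-1.0, 0.9], [-0.0, 1.0]]
long tip [[ 0.48650085 -0.04270697  0.10720274]] ball [[ 0.49232039 -0.0406607   0.10210904]] [[0.50400251 0.00304125 0.10210904]]
pad tip [[0.54109401 0.12453907 0.09765205]] [[0.53098448 0.08672007 0.09765205]]
knob [[0.50249376 0.04731446 0.051     ]]
cup [ 0.37489781 -0.0177544   0.058     ] handle [0.41029083 0.03044257 0.03      ] rack R [0.59055305 0.21057077 0.01      ] rack near coaster [0.5714468  0.20112565 0.1       ]
horn [ 0.38396628 -0.15674651  0.01      ]
```

Emit:
step_arm(series=[[[0,0,0.166],[0,0,-0.01],1],[[0,0,0.166],[0,0,-0.01],1],[[0,0,0.166],[0,0,-0.01],1],[[0,0,0.166],[0,0,-0.01],1]], force=20)

```text
time: 1.65
tool_pos: [0.2246, -0.5286, 0.254]
tcp_rot: [0.99, -0.141, -0.001, -0.001]
force: [0.7, -0.2, 0.5]
grip_width: 0.0538
```

```bash
cat > go.py <<'E'
from h import *
from scipy.spatial.transform import Rotation as R
import sys
p=np.load("p.npy");s=ctrl.state();r=R.from_quat(s["tcp_rot"])
loc=(s["tool_pos"]-[p[0],p[1],0])@np.array([[np.cos(p[2]),-np.sin(p[2]),0],[np.sin(p[2]),np.cos(p[2]),0],[0,0,1]])
print("t",s["time"],"pos",s["tool_pos"].round(4),"plate-local",loc.round(4),"F",s["force"].round(2),"w",s["grip_width"])
A=toW([0,0,p[2]],np.eye(3)) # rows: plate axes in world
print("rotvec needed (tool)",(r.inv()*R.from_matrix(np.c_[A[0],-A[1],[0,0,-1]])).as_rotvec().round(4))
if len(sys.argv)>3:
    t=toW(p,[float(a) for a in sys.argv[1:4]])[0]; print("target",t.round(4),"tool shift",r.inv().apply(t-s["tool_pos"]).round(4))
E
python3 go.py -.06 -.03 .25
```

```text
t 1.65 pos [ 0.2246 -0.5286  0.254 ] plate-local [-0.1517 -0.6281  0.254 ] F [ 0.67 -0.15  0.46] w 0.053790232044691154
rotvec needed (tool) [-0.002   0.0015 -0.0225]
target [0.4677 0.0256 0.25  ] tool shift [ 0.0782 -0.6     0.0051]
```

Emit:
step_arm(series=[[[0,0,-0.0225],[0.008,-0.06,0],1],[[0,0,0],[0.008,-0.06,0],1],[[0,0,0],[0.008,-0.06,0],1],[[0,0,0],[0.008,-0.06,0],1],[[0,0,0],[0.008,-0.06,0],1],[[0,0,0],[0.008,-0.06,0],1],[[0,0,0],[0.008,-0.06,0],1],[[0,0,0],[0.008,-0.06,0],1],[[0,0,0],[0.007,-0.06,0],1],[[0,0,0],[0.007,-0.05,0],1]])

```text
time: 2.9
tool_pos: [0.4622, 0.0323, 0.2565]
tcp_rot: [0.991, -0.135, 0.005, 0.001]
force: [0.8, -0.2, -0.3]
grip_width: 0.0004
```

```bash
python3 go.py -.06 -.03 .25; python3 - <<'E'
from h import *
from scipy.spatial.transform import Rotation as R
p=np.load("p.npy")
s=ctrl.state();im=ctrl.get_image("wrist")[:,:,::-1].copy();cv2.imwrite("pics/w1raw.png",im)
m=ctrl.camera_model("wrist");T=np.eye(4);T[:3,:3]=R.from_quat(s["tcp_rot"]).as_matrix();T[:3,3]=s["tool_pos"]
mm={"cam_to_world":T@m["tool_from_camera"],"intrinsics":m["intrinsics"]}
np.savez("w1.npz",c=mm["cam_to_world"],K=mm["intrinsics"])
for q in np.vstack([corn,lever(-1,-.45,0),lever(-1,-.45,.052),lever(1,.45,0),lever(1,.45,.045)]):
    u=proj(mm,toW(p,q))[0];print(u.round(1));cv2.circle(im,tuple(int(round(x)) for x in u),3,(0,0,255),1)
cv2.imwrite("pics/w1.png",im)
for t in ["long_lever_tip","paddle_lever_tip"]: print(t,ctrl.search_frame("wrist",t)[:1])
E
```

```text
t 2.9 pos [0.4622 0.0323 0.2565] plate-local [-0.0671 -0.0249  0.2565] F [ 0.82 -0.2  -0.31] w 0.00042083658863274027
rotvec needed (tool) [ 0.0004 -0.0096 -0.0087]
target [0.4677 0.0256 0.25  ] tool shift [0.0071 0.005  0.0065]
[191.1  87.3]
[405.1  85.2]
[386.2 151.5]
[222.6 153. ]
[358.  110.9]
[382.2 143.5]
[242.9 112. ]
[220.1 140.3]
long_lever_tip [{'bbox': [357.1, 113.2, 30.5, 36.2], 'confidence': 0.66}]
paddle_lever_tip [{'bbox': [210.3, 113.2, 34.5, 34.3], 'confidence': 0.7}]
```

View pics/w1.png

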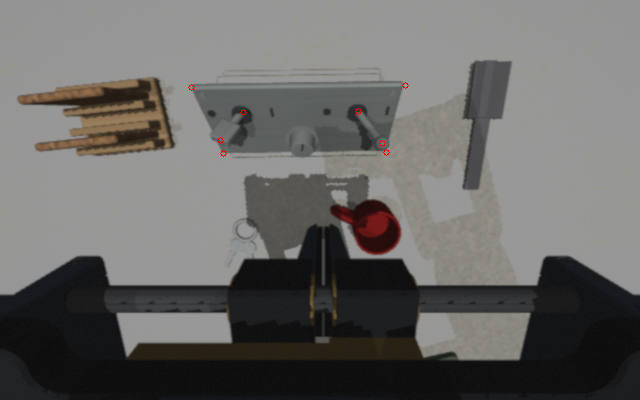

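```bash
python3 go.py -.02 -.13 .18
```

```text
t 3.05 pos [0.4621 0.0319 0.256 ] plate-local [-0.0671 -0.0254  0.256 ] F [-0.52 -1.1  -0.01] w 0.00018001999750841247
rotvec needed (tool) [ 0.0008 -0.0084 -0.0055]
target [ 0.4805 -0.0814  0.18  ] tool shift [0.047  0.1043 0.0765]
```

Emit:
step_arm(series=[[[0,-0.008,-0.006],[0.024,0.052,0],1],[[0,0,0],[0.024,0.052,0],1],[[0,0,0],[0,0,0.04],1],[[0,0,0],[0,0,0.036],1],[[0,0,0],[0,0,0.0],1]])

```text
time: 3.68
tool_pos: [0.4796, -0.0902, 0.1797]
tcp_rot: [0.991, -0.132, 0.001, 0.002]
force: [0.4, -0.2, 0.5]
grip_width: 0.0005
```

```bash
python3 go.py -.02 -.125 .09
```

```text
t 3.675 pos [ 0.4796 -0.0902  0.1797] plate-local [-0.0186 -0.1387  0.1797] F [ 0.44 -0.24  0.48] w 0.0005324568616054353
rotvec needed (tool) [ 0.0033 -0.0024 -0.0035]
target [ 0.4818 -0.0765  0.09  ] tool shift [-0.0017 -0.014   0.0897]
```

Emit:
step_arm(series=[[[0,0,0],[-0.001,-0.01,0.03],1],[[0,0,0],[0,0,0.03],1],[[0,0,0],[0,0,0.025],1],[[0,0,0],[0,0,0.0],1]])

```text
time: 4.18
tool_pos: [0.485, -0.084, 0.0997]
tcp_rot: [0.991, -0.134, 0.007, 0.003]
force: [-0.1, -0.1, 0.1]
grip_width: 0.0008
```

```bash
python3 go.py -.02 -.06 .09;python3 - <<'E'
from h import *
im=ctrl.get_image("wrist")[:,:,::-1];cv2.imwrite("pics/w2.png",im)
E
```

```text
t 4.175 pos [ 0.485  -0.084   0.0997] plate-local [-0.015  -0.1314  0.0997] F [-0.07 -0.12  0.12] w 0.0007713009547490361
rotvec needed (tool) [ 0.0034 -0.014  -0.0069]
target [ 0.4986 -0.0137  0.09  ] tool shift [-0.0056 -0.0714  0.0094]
```

View pics/w2.png

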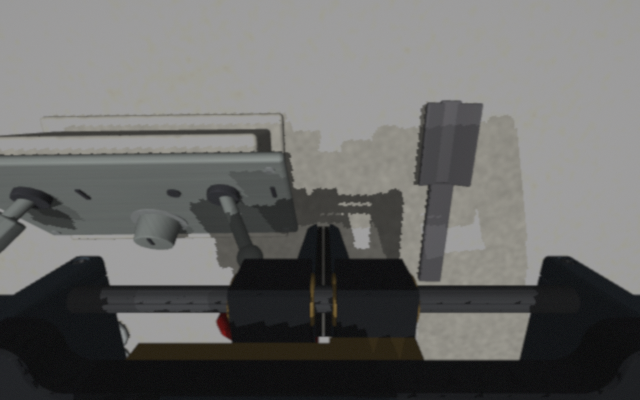

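Emit:
step_arm(series=[[[0,-0.014,-0.007],[-0.005,-0.006,0.01],1],[[0,0,0],[0,-0.009,0],1],[[0,0,0],[0,-0.008,0],1],[[0,0,0],[0,-0.008,0],1],[[0,0,0],[0,-0.008,0],1]])

```text
time: 4.85
tool_pos: [0.4933, -0.0443, 0.0942]
tcp_rot: [0.992, -0.13, 0.004, 0.003]
force: [-1.5, -1.0, 0.5]
grip_width: 0.0005
```

```bash
python3 go.py -.02 -.0765 .09;python3 - <<'E'
from h import *
im=ctrl.get_image("wrist")[:,:,::-1];cv2.imwrite("pics/w3.png",im)
E
```

```text
t 4.85 pos [ 0.4933 -0.0443  0.0942] plate-local [-0.0172 -0.0909  0.0942] F [-1.53 -0.98  0.48] w 0.00045487634369341954
rotvec needed (tool) [ 0.0048 -0.0077  0.0013]
target [ 0.4943 -0.0297  0.09  ] tool shift [-0.0028 -0.0144  0.0042]
```

View pics/w3.png

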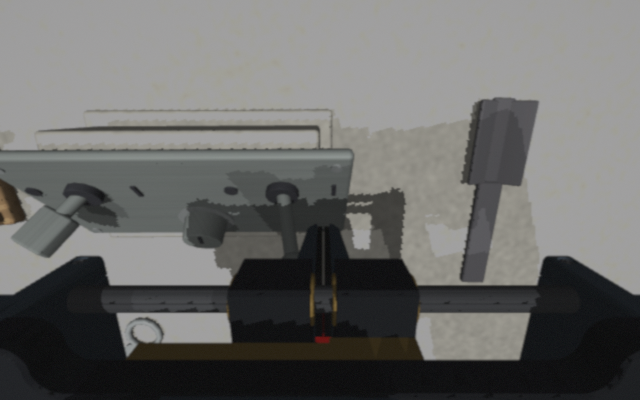

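Emit:
step_arm(series=[[[0,0,0],[-0.001,-0.007,0.002],1],[[0,0,0],[0,-0.007,0],1],[[0,0,0],[0,-0.003,0],1],[[0,0,0],[0,0,0],1]])

```text
time: 5.4
tool_pos: [0.4986, -0.0244, 0.0919]
tcp_rot: [0.992, -0.13, 0.005, 0.002]
force: [0.4, -0.5, -0.3]
grip_width: 0.0007
```

```bash
python3 go.py -.02 -.0765 .09;python3 - <<'E'
from h import *
im=ctrl.get_image("wrist")[:,:,::-1];cv2.imwrite("pics/w4.png",im)
E
```

```text
t 5.4 pos [ 0.4986 -0.0244  0.0919] plate-local [-0.0173 -0.0703  0.0919] F [ 0.41 -0.52 -0.27] w 0.0007011841348789074
rotvec needed (tool) [ 0.0017 -0.0098  0.0012]
target [ 0.4943 -0.0297  0.09  ] tool shift [-0.0028  0.0062  0.0019]
```

View pics/w4.png

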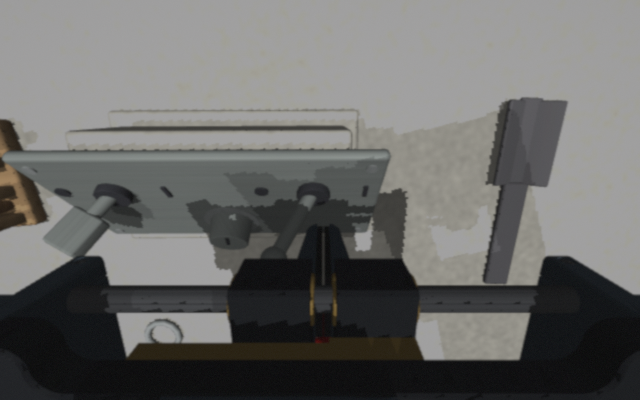

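Emit:
step_arm(series=[[[0,0,0],[0,0.01,0],1],[[0,0,0],[0,0.01,-0.02],1],[[0,0,0],[0,0,-0.04],1],[[0,0,0],[0,0,-0.04],1],[[0,0,0],[0,0,0],1]])

```text
time: 6.08
tool_pos: [0.491, -0.0473, 0.1941]
tcp_rot: [0.991, -0.131, 0.004, 0.002]
force: [-0.8, -0.3, -0.2]
grip_width: 0.0004
```

```bash
python3 go.py -.014 .13 .18;python3 - <<'E'
from h import *
im=ctrl.get_image("top")[:,:,::-1];cv2.imwrite("pics/t2.png",im)
im=ctrl.get_image("scene")[:,:,::-1];cv2.imwrite("pics/s2.png",im)
E
```

```text
t 6.075 pos [ 0.491  -0.0473  0.1941] plate-local [-0.0187 -0.0944  0.1941] F [-0.81 -0.32 -0.17] w 0.0003554758297452933
rotvec needed (tool) [ 0.0031 -0.0078 -0.0013]
target [0.5535 0.1683 0.18  ] tool shift [ 0.0043 -0.2245  0.0134]
```

View pics/s2.png

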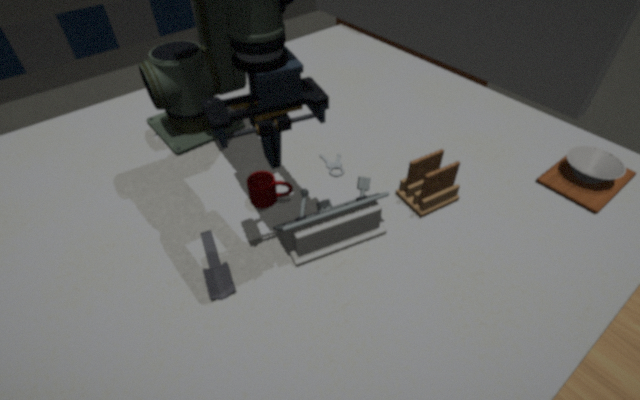

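Emit:
step_arm(series=[[[0,-0.008,0],[0.001,-0.055,0],1],[[0,0,0],[0.001,-0.055,0],1],[[0,0,0],[0.001,-0.055,0],1],[[0,0,0],[0,-0.053,0],1],[[0,0,0],[0,0,0],1]])

```text
time: 6.8
tool_pos: [0.5464, 0.1654, 0.1809]
tcp_rot: [0.991, -0.133, -0.011, 0.004]
force: [-0.5, -0.3, 0.6]
grip_width: 0.0005
```

```bash
python3 go.py -.014 .13 .085;python3 - <<'E'
from h import *
im=ctrl.get_image("wrist")[:,:,::-1];cv2.imwrite("pics/w5.png",im)
E
```

```text
t 6.8 pos [0.5464 0.1654 0.1809] plate-local [-0.0201  0.1254  0.1809] F [-0.51 -0.3   0.56] w 0.00045307050227910283
rotvec needed (tool) [ 0.0115  0.0202 -0.006 ]
target [0.5535 0.1683 0.085 ] tool shift [ 0.008  -0.0057  0.0957]
```

View pics/w5.png

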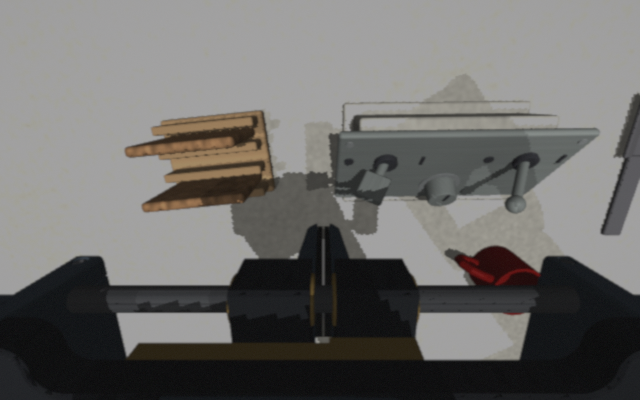

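Emit:
step_arm(series=[[[0.01,0.02,-0.006],[0.006,0,0.03],1],[[0,0,0],[0,0,0.02],1],[[0,0,0],[0,0,0.02],1],[[0,0,0],[0,0,0],1]])

```text
time: 7.35
tool_pos: [0.547, 0.1547, 0.1056]
tcp_rot: [0.991, -0.133, -0.004, 0.004]
force: [-0.5, 0.3, 0.2]
grip_width: 0.0004
```

```bash
python3 go.py -.014 .125 .085;python3 - <<'E'
from h import *
im=ctrl.get_image("wrist")[:,:,::-1];cv2.imwrite("pics/w6.png",im)
E
```

```text
t 7.35 pos [0.547  0.1547 0.1056] plate-local [-0.0167  0.1152  0.1056] F [-0.51  0.33  0.16] w 0.00044135816551648635
rotvec needed (tool) [ 0.0093  0.007  -0.0056]
target [0.5522 0.1634 0.085 ] tool shift [ 0.0028 -0.01    0.0204]
```

View pics/w6.png

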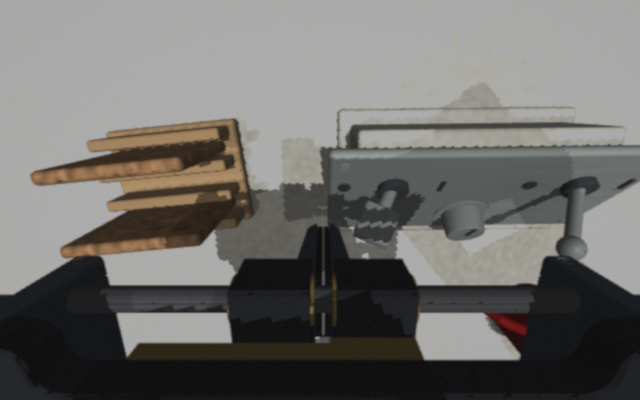

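Emit:
step_arm(series=[[[0.009,0.007,-0.005],[0.003,-0.01,0],1],[[0,0,0],[0,0,0.008],1],[[0,0,0],[0,0,0.008],1],[[0,0,0],[0,0,0],1]])

```text
time: 7.9
tool_pos: [0.5552, 0.1638, 0.0917]
tcp_rot: [0.991, -0.131, 0.003, -0.001]
force: [-0.6, 0.3, 0.2]
grip_width: 0.0002
```

```bash
python3 go.py -.014 .085 .085
```

```text
t 7.9 pos [0.5552 0.1638 0.0917] plate-local [-0.0112  0.1262  0.0917] F [-0.56  0.32  0.23] w 0.00016909180904860753
rotvec needed (tool) [-0.0032 -0.0061 -0.0011]
target [0.5418 0.1248 0.085 ] tool shift [-0.0028  0.0412  0.0066]
```

Emit:
step_arm(series=[[[0,-0.005,0],[-0.003,0.006,0.006],1],[[0,0,0],[0,0.007,0],1],[[0,0,0],[0,0.007,0],1],[[0,0,0],[0,0.007,0],1]])

```text
time: 8.4
tool_pos: [0.5449, 0.1395, 0.0863]
tcp_rot: [0.991, -0.131, 0.001, -0.004]
force: [-1.6, 5.5, 2.7]
grip_width: 0.0006
```

```bash
python3 go.py -.014 .083 .085;python3 - <<'E'
from h import *
im=ctrl.get_image("wrist")[:,:,::-1];cv2.imwrite("pics/w7.png",im)
E
```

```text
t 8.4 pos [0.5449 0.1395 0.0863] plate-local [-0.0148  0.1     0.0863] F [-1.57  5.53  2.68] w 0.0006041596161738967
rotvec needed (tool) [-0.0083 -0.0006 -0.0026]
target [0.5413 0.1229 0.085 ] tool shift [0.0009 0.0171 0.0011]
```

View pics/w7.png

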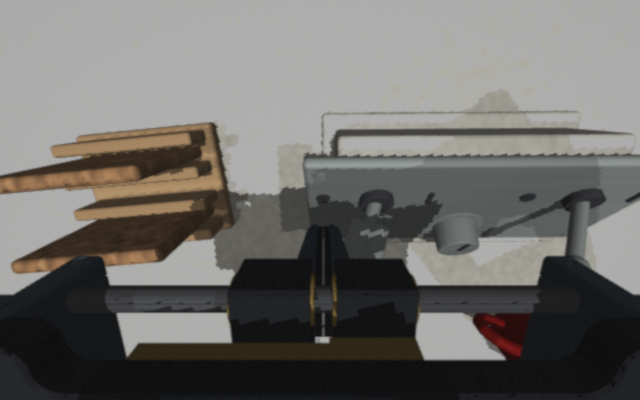

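Emit:
step_arm(series=[[[0,0,0],[0,0.006,0],1],[[0,0,0],[0,0.006,0],1],[[0,0,0],[0,0.005,0],1],[[0,0,0],[0,0,0],1]])

```text
time: 8.95
tool_pos: [0.5398, 0.119, 0.0861]
tcp_rot: [0.991, -0.131, 0.001, -0.002]
force: [-0.4, 0.0, -0.3]
grip_width: 0.0001
```

```bash
python3 go.py -.014 .083 .085;python3 - <<'E'
from h import *
im=ctrl.get_image("wrist")[:,:,::-1];cv2.imwrite("pics/w8.png",im)
E
```

```text
t 8.95 pos [0.5398 0.119  0.0861] plate-local [-0.0145  0.0789  0.0861] F [-0.38  0.05 -0.33] w 5.278635010233729e-05
rotvec needed (tool) [-0.0042 -0.0016 -0.0018]
target [0.5413 0.1229 0.085 ] tool shift [ 0.0005 -0.0041  0.0011]
```

View pics/w8.png

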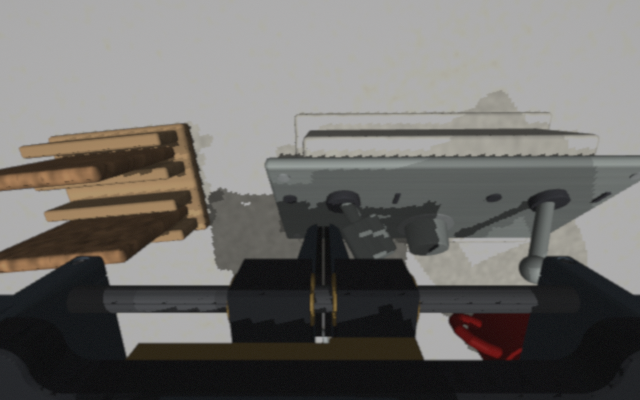

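Paddle has snapped right, with no contact force. I'll back off left, rise, and check.

Emit:
step_arm(series=[[[0,0,0],[0,-0.01,0],1],[[0,0,0],[0,-0.007,-0.01],1],[[0,0,0],[0,0,-0.04],1],[[0,0,0],[0,0,-0.05],1],[[0,0,0],[0,0,-0.05],1],[[0,0,0],[-0.05,0,-0.02],1],[[0,0,0],[-0.05,0,0],1],[[0,0,0],[0,0,0],1]])

```text
time: 10.0
tool_pos: [0.4473, 0.1671, 0.266]
tcp_rot: [0.992, -0.129, 0.004, -0.004]
force: [0.7, -0.8, 0.2]
grip_width: 0.0003
```

```bash
python3 go.py;python3 - <<'E'
from h import *
from scipy.spatial.transform import Rotation as R
im=ctrl.get_image("wrist")[:,:,::-1];cv2.imwrite("pics/w9.png",im)
im=ctrl.get_image("top")[:,:,::-1];a=cv2.imread("pics/top0.png")
cv2.imwrite("pics/t9.png",np.vstack([cv2.resize(x[130:320,170:460],None,fx=2.2,fy=1.5) for x in (a,im)]))
im=ctrl.get_image("scene")[:,:,::-1];a=cv2.imread("pics/scene0.png")
cv2.imwrite("pics/s9.png",np.vstack([cv2.resize(x[130:310,200:480],None,fx=1.6,fy=1.6) for x in (a,im)]))
E
```

```text
t 10.0 pos [0.4473 0.1671 0.266 ] plate-local [-0.1162  0.1014  0.266 ] F [ 0.75 -0.77  0.17] w 0.00031969188793356997
rotvec needed (tool) [-0.0091 -0.0065  0.0018]
```

View pics/w9.png

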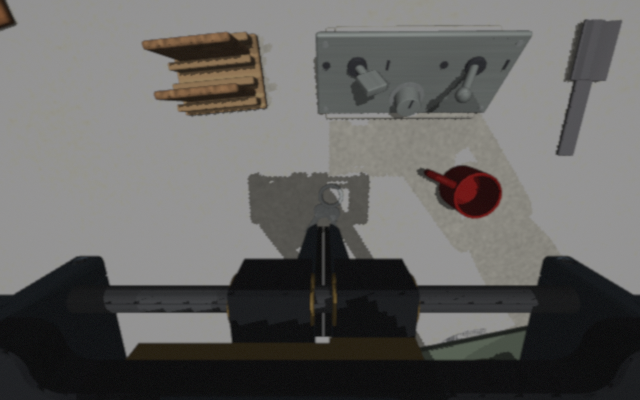

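View pics/s9.png

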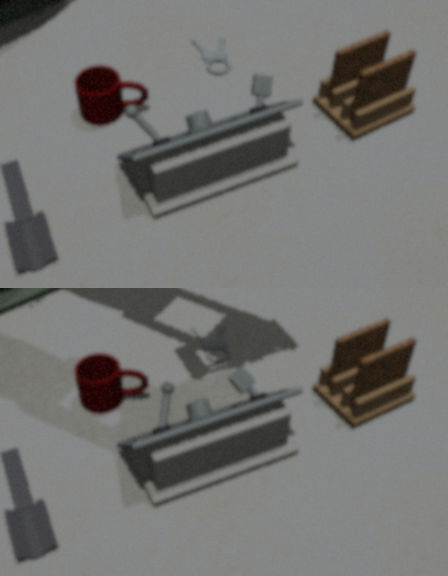

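View pics/t9.png

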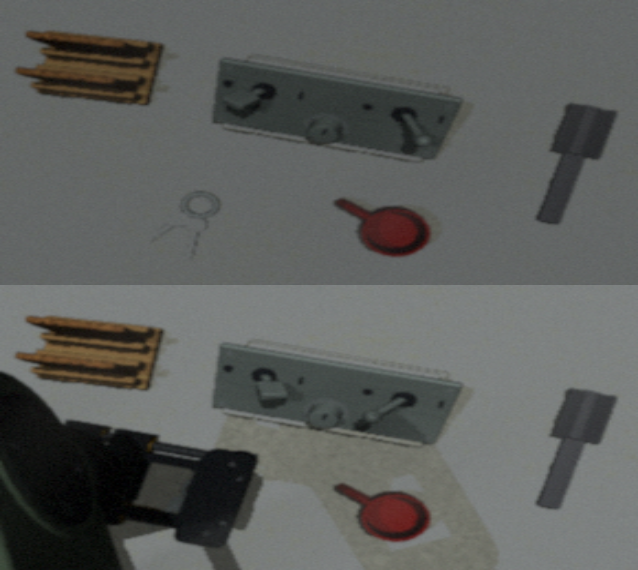

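```bash
python3 -c "
from station import ctrl
print(ctrl.close_job())"
```

```text
the job is handed in; nothing more can be done
None
```

Both levers are flipped in the order asked, and the job was handed in at about 10 s. With the gripper shut, I pushed the long round lever left with the side of the fingertips until it snapped on. I then backed off, went over the top, and pushed the paddle lever right until it snapped off.

- **Levers:** the wrist, scene and top pictures taken after the arm withdrew show the long lever leaning left and the paddle leaning right.
- **Forces:** the highest contact force I read was about 6 N, partway through the paddle push. The wrist force was near zero when I finished.
- **Other objects:** the cup, shoe horn and rack sit in the same pixels as at the start.
- **Knob:** I judged it unturned by eye from the pictures and did not measure its angle.
- **Keyring:** in the last pictures it is partly hidden by the arm and its shadow. It showed no movement in the scene view, and the fingers never came below about 85 mm above the shelf, so they did not reach it.
- **Arm:** it stopped with the fingertips 0.27 m above the shelf, touching nothing.

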